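# Hold a sprung bin lid just short of its balance point

## Task

The spring of the blue offcut bin's hinged lid is being checked. Take the lid by its red grip bar and swing it up a little past its balance point (yellow mark, where the spring takes over), keeping hold so that it is neither thrown open to its stop nor slammed, then ease it back and finish while still holding it, steady, about ten degrees short of the balance point (the program ends while the gripper holds it there). Leave the things standing round the bin where they are.

Things in the scene. Friction and masses are not known exactly. Their poses are not given: they have to be found in the camera images.
- offcut_bin: Blue open steel bin, 170 x 220 x 106 mm (x, y, z), bolted down, with a hinged aluminium lid (flat, 172 x 226 x 4 mm) and steel strips inside. Origin: centre of its underside, on the table. x axis: horizontal, from the front (grip bar side, turned more or less to the robot) to the rear (hinge side); z up.
- lid_hinge_mid (a point): Middle of the lid's hinge axis: 85 mm along the bin's +x from its origin, 116 mm above the table. The axis is horizontal, along the bin's y; this point's axes are the bin's. A red pointer on each side of the lid meets the yellow mark on the dark round index disc at the hinge when the lid is at its balance point.
- bin_lid (a joint): Angle of the hinged lid (0.8 kg), rad: 0 shut and level, where it starts; grows as the front goes up; 1.6 open at its stop. Balance point 1.00 (57 degrees): below it the lid falls shut by itself, above it the spring throws it open; it stays nowhere between. Force at the bar: 1.2 N up to lift it from shut, none at the balance point, 0.4 N at 0.17 rad (ten degrees) from it.
- grip_bar (a point): Middle of the red round grip bar: 12 mm thick, 110 long, parallel to the hinge axis, 235 mm from it (level with it when shut). 10 mm rods at its ends join it to the lid, 100 mm clear between them; 61 mm clear behind it to the lid's edge, free below. Its axes are the bin's when shut and turn with the lid. The bar can turn between fingers, so the gripper can stay upright along the arc.
- coffee_mug: White mug, 92 x 126 x 95 mm, standing left of the bin (its +y side); leave alone. Origin: centre of its underside.
- paint_marker: White and red paint marker, 138 x 19 x 16 mm, lying left of the grip bar; leave alone. Origin: centre of its underside.
- c_clamp: Blue C-clamp, 146 x 78 x 16 mm, lying right of the bin (its -y side); leave alone. Origin: centre of its underside.
- tape_measure: Yellow tape measure, 36 x 68 x 62 mm, standing right of the grip bar; leave alone. Origin: centre of its underside.

How it is judged (in metres and radians):
On the way, in this order (a step that is already met when the one before it is completed fails the run):
1. the lid is swung up past its balance point (beyond 1.06 rad) with the fingers holding its grip bar (value of joint bin_lid above 1.06 rad and contact force between the fingers and bin_lid above 0.1 N and distance between the grasp point and grip_bar below 0.05 m), for 0.1 s.
2. the lid is eased back below its balance point (under 0.96 rad) with the fingers holding its grip bar (value of joint bin_lid between 0.6 and 0.96 rad and contact force between the fingers and bin_lid above 0.1 N and distance between the grasp point and grip_bar below 0.05 m), for 0.1 s.
At the end, for the whole second after the job is handed in: The fingers hold the lid by its grip bar (grasp point within 50 mm of the bar's middle), steady (under 0.1 rad/s), between 0.70 and 0.96 rad, just below the balance point at 1.00 rad; nothing else props it, and the mug, marker, C-clamp and tape measure are within 30 mm of where they stood (value of joint bin_lid between 0.7 and 0.96 rad and velocity of joint bin_lid between -0.1 and 0.1 rad/s and contact force between the fingers and bin_lid above 0.1 N and contact force between each of coffee_mug, paint_marker, c_clamp, tape_measure and bin_lid below 0.1 N and distance of each of coffee_mug, paint_marker, c_clamp, tape_measure from where it was at the start of the episode below 0.03 m and distance between the grasp point and grip_bar below 0.05 m); the arm keeps its last pose, push and grip.
It fails at once if the lid is thrown open to its stop (beyond 1.5 rad) (value of joint bin_lid above 1.5 rad).
It fails at once if the lid slams or is flung (faster than 3 rad/s) (velocity of joint bin_lid above 3 rad/s or velocity of joint bin_lid below -3 rad/s).
It fails at once if the mug, marker, C-clamp or tape measure is moved by more than 30 mm (distance of any of coffee_mug, paint_marker, c_clamp, tape_measure from where it was at the start of the episode above 0.03 m).
It also fails if it takes over 42 s, if anything falls off the work surface, if the arm or the gripper's body presses on something with over 40 N, if the wrist force passes 120 N, or if a joint passes its speed limit or range.

## Robot

A 7-joint arm with a two-finger parallel gripper is mounted at the origin on the work surface; the furniture and walls round the work are solid. World frame = base frame: x ahead of the robot, y to its left, z up, the work surface at z = 0. Lengths are in mm, angles in rad, forces in N, time in s.
With the tool pointing down it reaches from about 400 to 900 mm from the base axis. Payload 5.6 kg.
Tool frame: the origin (TCP) lies midway between the tips of the shut fingers; the grasp point (between the pads) lies 19 mm behind it; z points along the fingers, y is the line along which they close (so a half turn about z gives the same grasp; the last joint's range is limited). The gripper opens to 92 mm and grips with 3 to 60 N. Pads are 20 mm wide; open, the fingers measure 128 mm over their backs; the gripper's body (75 mm by 189 mm) begins 69 mm behind the grasp point.
Start: joints at [-1.373, 0.468, -0.012, 1.603, 0.006, 1.071, -0.056], TCP at [155.053, 631.243, 214.592] pointing down, gripper open.
Joint ranges: [-2.53, 2.53], [-0.31, 2.02], [-1.57, 1.55], [0.28, 2.44], [-1.29, 4.43], [0.15, 1.84], [-2.92, 2.92]. Speed limits (rad/s): [2.57, 2.57, 3.14, 3.14, 3.14, 3.14, 3.14].

## Interface

Orientations are given as a rotation vector (axis times angle).
In Python, from cell import robot, grip, kin, viewer gives the robot as it stands. Calls block until the motion is done:
- robot.movep(position, orientation): joint-space move of the TCP to a pose.
- robot.servo_line(position, feed=150, rotation=None): straight line of the TCP; rotation=None keeps the orientation; feed is the mean speed in mm/s.
- robot.goto_joints(angles): joint-space move.
- grip(opening, newtons=None): opening from 0.0 (shut) to 1.0 (fully open); newtons is the grip in N (None keeps the last); returns when the fingers have stopped.
- robot.hold(seconds).
- kin.ik(position, orientation): joint angles nearest the present ones, or None.
- robot.observe(): the state.
- viewer.read_camera(name): name is "side" or "top"; returns the picture (480x640x3 uint8, red, green, blue); there is no depth.
- viewer.camera_info(name): a dict with "camera_matrix" (3x3 intrinsics, pixels), "R" (3x3) and "t" (3): a world point X has camera coordinates R X + t. Camera axes: x right, y down, z forward; pixel columns grow to the right and rows downward; lengths in mm; the calibration is good to about 2 mm. A picture is of the moment at which its call begins. camera_info takes no time and is no camera call.
A pose or a line that the arm cannot do raises robot.IKError and nothing moves.
- robot.job_done(): hands the job in; it is judged then, once.
Trained networks look in the newest picture that a camera, given by its name, has taken for a name from the list of things; names that differ only in an ending like _2 or _b are one class to them, and where a whole thing is asked for, a point or a joint stands for the part that bears it (a point fixed in the world has none). Each returns a list of dicts, best first, with "confidence" (0 to 1); they miss things now and then, are a little off and sometimes report something else, mostly with a low value. They report only what shows in the picture. A call takes as long as a camera call.
- viewer.silhouettes(name, camera): "mask" (480x640 bool, what is visible of it).
- viewer.pinpoint(name, camera): "at" ([x, y, z] in mm, in the coordinates of the camera as it stood for that picture, good to about 4 mm: a listed point, or the origin of a listed thing).
The state is a dict: "t": time; "joints": joint angles; "joint_velocities": joint speeds; "joint_torque": joint torques, N m; "tcp_pos": TCP position; "tcp_rot": TCP orientation; "contact_force": force on the tool from outside, world axes, zero at the start; "wrist_torque": the same for the moment, N m; "grip_width": opening from 0.0 (shut) to 1.0 (fully open); "grip_force": force on a finger pad.
Only numpy, scipy, OpenCV 4.12 (cv2) and the standard library are available. Lean on these libraries where they do the work, as an engineer would, in place of code of your own. Each camera call takes 0.05 s, during which the arm holds its last target. There are 200 camera calls.

## Working session

There is one attempt and no reset: what is moved stays moved. The work goes in short steps, each a Python script; the robot and the scene stay as the last script left them, time stands still between calls to the robot, and variables do not carry over. Pictures are saved under pics/ and viewed, at most 10 in all, crops included, and the job is handed in when it is done.

```bash
mkdir -p pics; ls; cat > h.py <<'E'
import numpy as np, cv2
from cell import robot, grip, kin, viewer
def shot(c,f):
    im=viewer.read_camera(c); cv2.imwrite('pics/'+f,im[:,:,::-1]); return im
def pin(n,c):
    i=viewer.camera_info(c); R=np.array(i['R']); t=np.array(i['t'])
    return [(np.round(R.T@(np.array(d['at'])-t),1),round(d['confidence'],2)) for d in viewer.pinpoint(n,c)[:2]]
E
python3 - <<'E'
from h import *
for c in('side','top'):
    shot(c,c+'1.png')
    for n in('offcut_bin','lid_hinge_mid','grip_bar','coffee_mug','paint_marker','c_clamp','tape_measure'): print(c,n,pin(n,c))
print(robot.observe())
E
```

```text
pics
side offcut_bin [(array([655.1, -67.7,  -0.9]), 0.62)]
side lid_hinge_mid [(array([736.6, -85.9, 116.6]), 0.9)]
side grip_bar [(array([753.5, 118.2,  -4.3]), 0.61), (array([510.3, -27. , 113.1]), 0.57)]
side coffee_mug [(array([750.3, 115.7,  -3.3]), 0.69)]
side paint_marker []
side c_clamp [(array([ 618.5, -279.4,   -7.4]), 0.66)]
side tape_measure [(array([ 454.5, -203.5,    0.8]), 0.83)]
top offcut_bin [(array([657.1, -67.3,  -1.4]), 0.92), (array([569.4, 173. ,   1.7]), 0.22)]
top lid_hinge_mid [(array([737.6, -81.5, 116.8]), 0.83), (array([511.2, -25.3, 110.9]), 0.67)]
top grip_bar [(array([510.9, -28.1, 111.3]), 0.67)]
top coffee_mug [(array([ 7.493e+02,  1.213e+02, -2.000e-01]), 0.59), (array([ 624. , -276.8,   -4.2]), 0.52)]
top paint_marker [(array([565.3, 176.2,   7. ]), 0.79)]
top c_clamp [(array([ 619.4, -279.5,   -3.1]), 0.66)]
top tape_measure [(array([ 463.2, -199.7,   -1.5]), 0.91)]
{'t': 0.8, 'joints': array([-1.3730044 ,  0.46744117, -0.01162156,  1.6027342 ,  0.00601892,
        1.07134867, -0.05627842]), 'joint_velocities': array([-1.35490002e-03, -1.17145110e-04, -9.34658514e-04, -8.66837962e-05,
       -4.65782543e-05,  1.38026220e-03, -5.77523758e-04]), 'joint_torque': array([ 1.45822087e-04, -5.20362139e+01, -1.23020957e-02, -2.44035566e+01,
       -5.65832912e-02,  1.14811913e-02,  2.07062783e-05]), 'tcp_pos': array([155.04338129, 631.24832557, 214.61639313]), 'tcp_rot': array([3.77348707e-01, 3.11879364e+00, 1.57092796e-04]), 'contact_force': array([ 0.5092351 ,  0.30810129, -0.30420311]), 'wrist_torque': array([-0.0103274 , -0.00518338, -0.01469991]), 'grip_force': 0.0, 'grip_width': 0.9985563704406144}
```

View pics/top1.png

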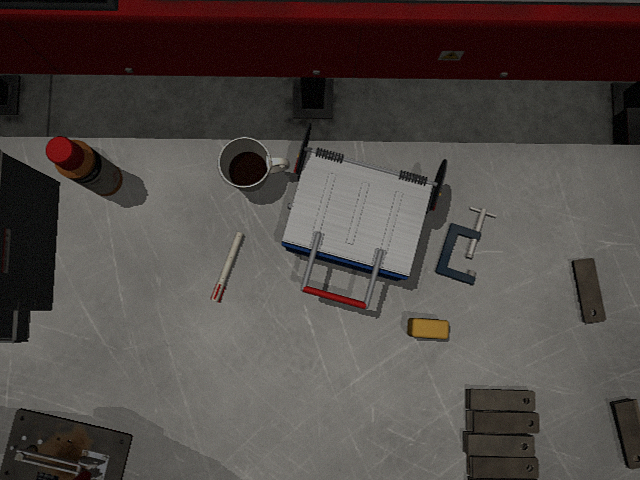

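View pics/side1.png

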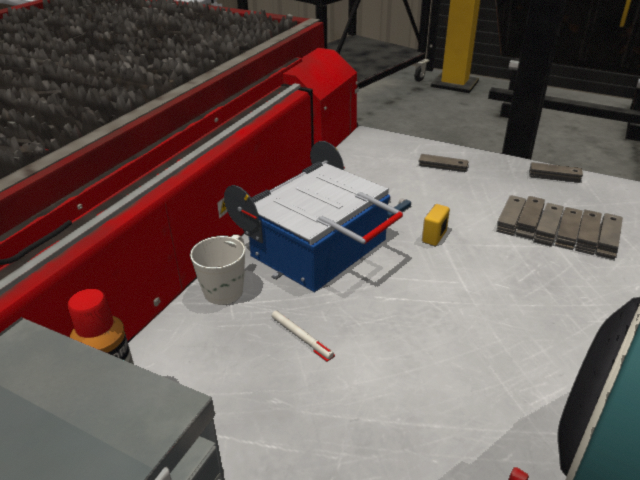

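The top view shows the bar's ends at about (305,290) and (365,303), clear of the marker (228,265) and the tape (428,328). The side view agrees: bar at about (382,228), mug (218,268), lid shut. I'll refine the bar from its red pixels, then approach.

```bash
cat >> h.py <<'E'
from scipy.spatial.transform import Rotation as Rt
def ray(c,px,z):
    i=viewer.camera_info(c); R=np.array(i['R']); t=np.array(i['t']); K=np.array(i['camera_matrix'])
    C=-R.T@t; d=R.T@np.linalg.solve(K,[px[0],px[1],1]); return C+d*(z-C[2])/d[2]
H=np.array([737.1,-84,116.]); yaw=-0.245
def ex(): return np.array([np.cos(yaw),np.sin(yaw),0])
def rot(s=1):
    y=s*ex(); z=np.array([0,0,-1.]); return Rt.from_matrix(np.c_[np.cross(y,z),y,z]).as_rotvec()
E
python3 - <<'E'
from h import *
im=cv2.imread('pics/top1.png').astype(int)
m=(im[:,:,2]>90)&(im[:,:,1]<60)&(im[:,:,0]<60); m[:275]=0; m[315:]=0; m[:,:290]=0; m[:,380:]=0
r=cv2.minAreaRect(np.argwhere(m)[:,::-1].astype(np.float32)); P=cv2.boxPoints(r); print(m.sum(),r)
o=np.argsort(P[:,0]); a=ray('top',P[o[:2]].mean(0),118);b=ray('top',P[o[2:]].mean(0),118)
print(a,b,(a+b)/2,np.linalg.norm(a-b),np.arctan2(*(b-a)[:2]), np.arctan2((a-b)[0],(a-b)[1]))
for s in(1,-1): print(s,kin.ik([510,-27,250],rot(s)),kin.ik([640,-60,308],rot(s)))
print(kin.ik([110,460,400],robot.observe()['tcp_rot']))
E
```

```text
296 ((334.3584899902344, 296.74530029296875), (64.55946350097656, 4.807619571685791), 15.945394515991211)
[525.79465327  28.26497947 118.        ] [497.32333202 -77.14986164 118.        ] [511.55899264 -24.44244109 118.        ] 109.19205492943895 -2.8777984674364356 0.2637941861533575
1 [-0.71993277  0.22805348  0.82874591  1.94134174 -0.19300257  1.05277213
 -0.05279514] [-0.50085749  0.44659192  0.76688076  1.55205895 -0.3189289   1.27234068
  0.06642595]
-1 [ 0.97887499  0.5333396  -1.30195387  1.84707719  0.55439723  1.19736211
  2.39217283] [ 0.81617087  0.76191134 -1.32249422  1.46031624  0.73662418  1.48183668
  2.39861578]
[-1.38041498e+00  1.92919157e-02 -2.69255153e-02  1.75748165e+00
  5.81174584e-04  1.36472388e+00 -7.74712446e-02]
```

```bash
sed -i 's/^H=.*/H=np.array([738.5,-84,116.]); yaw=-0.255/' h.py
cat >> h.py <<'E'
def tcp(th,dz=0):  # TCP with the bar 2 mm above the grasp point's level
    p=H-235*np.cos(th)*ex(); p[2]=H[2]+235*np.sin(th)-19+dz; return p
E
python3 - <<'E'
from h import *
robot.servo_line([112,460,400],feed=200)
q=np.array(robot.observe()['joints']); q[0]=0.05
robot.goto_joints(q); grip(0.55,15)
o=robot.observe(); print(o['t'],o['tcp_pos'],Rt.from_rotvec(o['tcp_rot']).as_matrix()[:,1])
for th,dz in((0,120),(0,0),(.5,0),(1.1,0)): print(kin.ik(tcp(th,dz),rot()))
E
```

```text
5.1917 [471.59083991 -42.51584479 398.97898747] [ 0.99577205 -0.09184275 -0.00171151]
[ 0.02425637  0.23464436 -0.04783491  1.93297182  0.01343845  0.97427711
 -0.28481922]
[ 0.01907353  0.402018   -0.04362941  2.02960279  0.02616938  0.71048388
 -0.29592088]
[ 0.0288662   0.29001986 -0.03782835  1.87717542  0.01307021  0.97463312
 -0.26972262]
[ 0.04222112  0.37476462 -0.00679257  1.52839024  0.00263036  1.23844672
 -0.21995822]
```

```bash
python3 - <<'E'
from h import *
robot.movep(tcp(0,110),rot()); robot.servo_line(tcp(0,0),feed=80)
o=robot.observe(); print(o['t'],o['tcp_pos'],o['contact_force'])
a=shot('side','side2.png'); b=shot('top','top2.png')
cv2.imwrite('pics/c2.png',np.hstack([cv2.resize(a[150:300,280:480],(400,300)),cv2.resize(b[220:370,230:430],(400,300))])[:,:,::-1])
E
```

```text
7.525 [511.52586254 -24.74553172  97.49986274] [ 0.61545194 -0.30844747 -0.05953944]
```

View pics/c2.png

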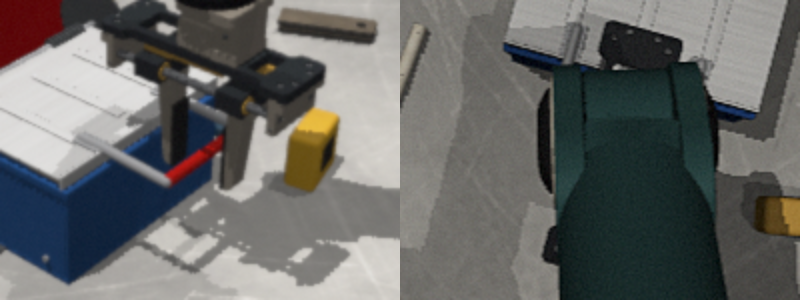

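The crop shows the fingers straddling the red bar, about (195,160) in the left half, near its middle and clear of the tape. Next I close and start lifting.

```bash
python3 - <<'E'
from h import *
grip(0.0,20)
def st():
    o=robot.observe(); print(round(o['t'],2),o['tcp_pos'].round(1),np.round(o['contact_force'],1),round(o['grip_width'],3),round(o['grip_force'],1))
st()
for th in np.arange(.1,.61,.1): robot.servo_line(tcp(th),feed=40); st()
a=shot('side','side3.png'); print(pin('grip_bar','side'),tcp(.6)+[0,0,19])
cv2.imwrite('pics/c3.png',cv2.resize(a[100:300,200:460],(780,600))[:,:,::-1])
E
```

```text
8.3 [510.9 -24.7  96.9] [-0.2 -0.4  0.2] 0.124 20.0
9.03 [512.  -25.  120.4] [-1.7 -0.1 -0.8] 0.124 20.0
9.77 [515.3 -25.8 143.6] [-4.5  0.6 -1. ] 0.121 20.0
10.5 [520.8 -27.3 167. ] [-6.3  1.1 -0.2] 0.119 20.0
11.23 [528.3 -29.3 189.1] [-6.3  1.3  1.3] 0.126 20.0
11.97 [537.7 -31.8 210.4] [-8.4  2.1  2.9] 0.126 20.0
12.7 [549.2 -34.8 230.8] [-10.3   2.    5.2] 0.123 20.0
[(array([551.8, -36.3, 244.7]), 0.56)] [550.81795942 -35.07602693 248.69098125]
```

View pics/c3.png

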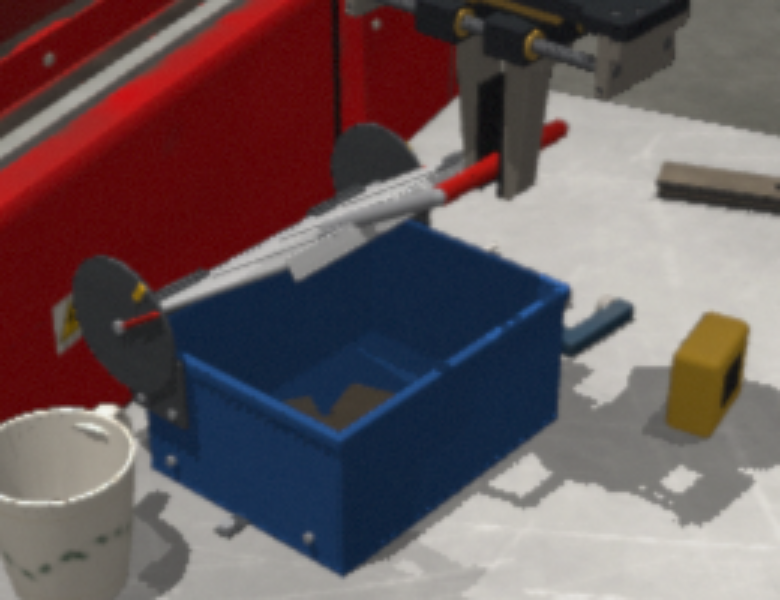

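The lid is following the fingers: the pointer at (140,322) in the crop is still below the yellow mark at (138,292). The radial force is building from a millimetre-level error in my arc, so I'll feed it back on the way up.

```bash
cat >> h.py <<'E'
def swing(ths,off=0.,feed=40):
    for th in ths:
        out=-np.cos(th)*ex()+np.array([0,0,np.sin(th)])
        f=robot.observe()['contact_force']@out; off+=np.clip(.15*f,-1.5,1.5); off=float(np.clip(off,-8,8))
        robot.servo_line(tcp(th)+off*out,feed=feed)
        o=robot.observe(); g=o['tcp_pos']+[0,0,19]-H
        print(round(o['t'],2),round(th,2),'ang',round(np.arctan2(g[2],-g@ex()),3),'off',round(off,1),np.round(o['contact_force'],1),round(o['grip_width'],3),round(o['grip_force'],1))
    return off
E
python3 - <<'E'
from h import *
swing([.6,.7,.8,.9,.97,1.04,1.1,1.15])
a=shot('side','side4.png'); print(pin('grip_bar','side'))
cv2.imwrite('pics/c4.png',cv2.resize(a[100:300,200:460],(780,600))[:,:,::-1])
E
```

```text
13.05 0.6 ang 0.603 off 1.5 [-5.7  0.9  2.6] 0.117 20.0
13.79 0.7 ang 0.701 off 2.4 [-4.3  0.8  2.5] 0.124 20.0
14.53 0.8 ang 0.8 off 3.1 [-5.6  0.1  3. ] 0.121 20.0
15.28 0.9 ang 0.899 off 4.0 [-5.4 -0.5  4.6] 0.126 20.0
15.85 0.97 ang 0.97 off 5.0 [-3.4 -1.3  0.6] 0.124 20.0
16.42 1.04 ang 1.041 off 5.3 [-3.1 -2.8  1.1] 0.119 20.0
16.93 1.1 ang 1.101 off 5.6 [-2.6 -4.1  1.4] 0.124 20.0
17.38 1.15 ang 1.15 off 5.9 [-3.  -4.   2.3] 0.12 20.0
[(array([645.6, -60.1, 328.5]), 0.78)]
```

View pics/c4.png

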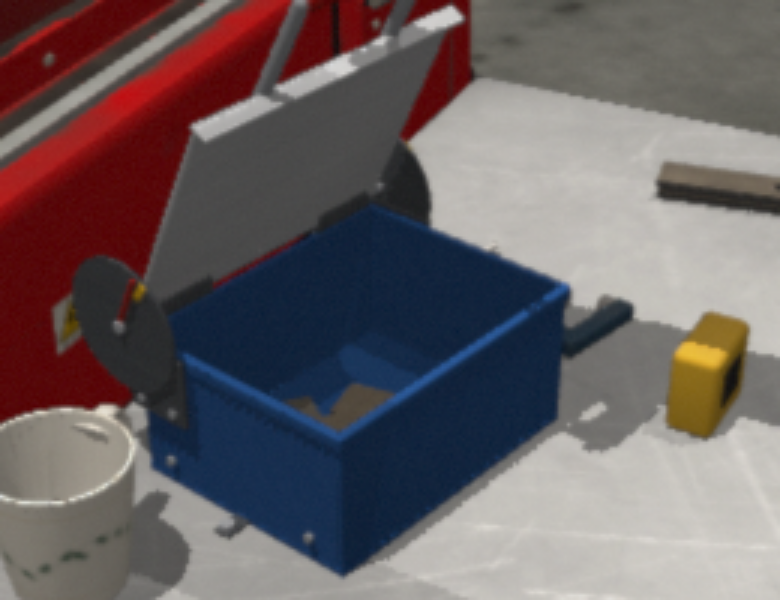

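The pointer, about (128,300) in the crop, has passed the yellow mark at (138,292), and the bar fix gives 1.15 rad. Now I ease it back.

```bash
python3 - <<'E'
from h import *
robot.hold(.2)
swing([1.09,1.03,.97,.91,.86,.83],off=5.9,feed=35); robot.hold(.5)
o=robot.observe(); print(o['tcp_pos'],o['contact_force'])
a=shot('side','side5.png'); p=pin('grip_bar','side'); print(p)
for q,_ in p: g=q-H; print(np.arctan2(g[2],-g@ex()))
cv2.imwrite('pics/c5.png',cv2.resize(a[70:270,200:460],(780,600))[:,:,::-1])
E
```

```text
18.24 1.09 ang 1.09 off 6.1 [-0.9 -4.5 -0.9] 0.124 20.0
18.81 1.03 ang 1.029 off 5.9 [-1.2 -5.6  0.5] 0.123 20.0
19.38 0.97 ang 0.97 off 6.0 [ 1.  -5.  -1.4] 0.127 20.0
19.94 0.91 ang 0.909 off 5.6 [ 0.2 -4.4  0.4] 0.119 20.0
20.43 0.86 ang 0.859 off 5.5 [ 0.4 -3.  -0.4] 0.12 20.0
20.79 0.83 ang 0.828 off 5.4 [ 0.2 -2.3 -0.6] 0.119 20.0
[581.59043663 -42.75276845 274.46677761] [-0.28455651 -0.45472647 -0.20677541]
[(array([578.9, -46.9, 283.7]), 0.69)]
0.7971703626875563
```

View pics/c5.png

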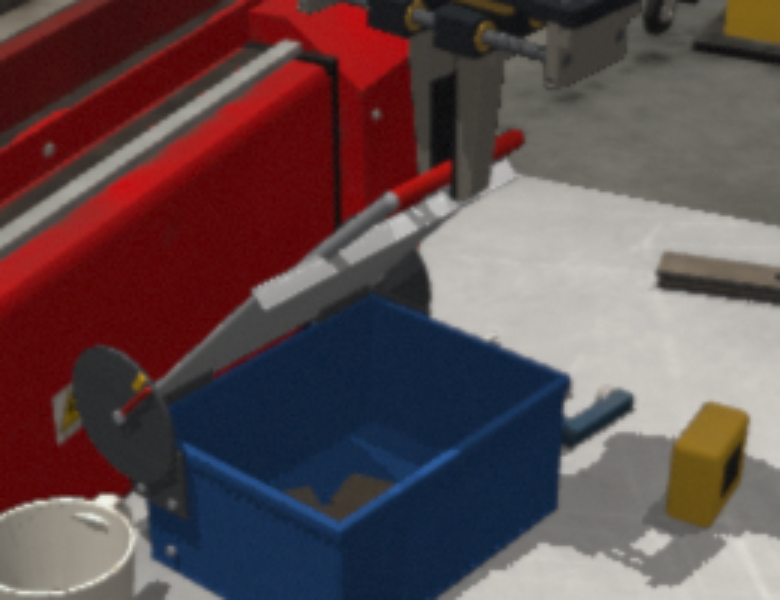

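The pointer at (138,400) in the crop sits just below the yellow mark at (141,382), at about 0.80–0.83 rad. The bar is still between the fingers and everything else is where it was, so I'm handing in.

```bash
python3 - <<'E'
from h import *
print(robot.job_done())
E
```

```text
the job is handed in; nothing more can be done
None
```

I swung the lid up to about 1.15 rad, eased it back, and handed the job in with the gripper holding it steady at about 0.8 rad (0.83 from the arm, 0.80 from the camera), roughly ten degrees short of balance; the interface returned no verdict.

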